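Eject two copied drives from the dock and sort them

TASK

The copying dock has finished: eject the silver drive and the black drive with the dock's blue levers, pressing each lever down to its stop without forcing it, and slide them up out of their bays by the edge. Put the silver drive in the blue bin and the black drive in the red bin, lowering each one to the bin's floor before you let go. Leave the orange master drive in its bay, and do not disturb the marker pen.

Things in the scene. Friction and masses are not known exactly. Their poses are not given: they have to be found in the camera images.
- dock: White three-bay drive copying dock on a grey base plate, fixed, 160 mm wide, 150 mm high. It stands on the left table (z = 4 mm). Origin: under its middle, at its feet; x to its back, y to its left. Bays side by side along y, 54 mm apart, each 73 x 12 mm inside. They lean to the front: up along a bay is (-0.343, 0, 0.939) in the dock's frame; the flat top face is square to that.
- bay_left (a point): Centre of the mouth of the left (+y) bay, in the plane of the sloping top face
- bay_mid (a point): The same for the middle bay
- bay_right (a point): The same for the right (-y) bay
- pad_left (a point): Centre of the upper face of the blue finger pad (24 mm long, 26 mm wide) of the left bay's eject lever, 47 mm in front of the lever's pivot on the dock's front face. Moves with the lever; at rest the lever rises 0.26 rad from level towards the front.
- pad_mid (a point): The same for the middle bay's lever
- pad_right (a point): The same for the right bay's lever
- eject_left (a joint): Left eject lever, rad: 0 at rest, 0.6 at its lower stop (pad 28 mm lower). It takes 4 to 6 N on the pad (over 50 N would break it) and stays where it is left. It raises the carriage under that bay's drive along the bay, 20 mm at full stroke; the drive then stands loose on it. Pressing the raised drive with over 5 N pushes it back.
- eject_mid (a joint): The same for the middle bay
- eject_right (a joint): The same for the right bay
- silver_drive: 2.5-inch drive in a silver metal case, 70 mm wide (x), 9 mm thick (y), 100 mm long (z), 60 to 130 g. Origin: centre of its lower 70 x 9 mm edge; z points to its upper edge. It starts in one of the bays with its upper edge level with the top face, so that it cannot be gripped before it is ejected.
- silver_drive_center (a point): Centre of the silver drive, 50 mm up from its origin
- black_drive: The same drive with a black case, in another bay
- black_drive_center (a point): Centre of the black drive, 50 mm up from its origin
- orange_drive: The same drive with an orange case: the master, in the remaining bay, to be left there
- blue_bin: Small open blue stacking bin, loose, 154 deep (x) x 105 wide (y) x 71 mm high, 0.3 kg. Origin: centre of its underside; floor 3 mm thick. Inside x = -65 to +73 and y = -47 to +47 mm. Back wall (+x) 69 mm high, front lip (-x) 33 mm, side walls 37 mm at the front rising to 70 mm at the back.
- red_bin: The same bin in red
- marker: Bystander: red marker pen lying in front of the bag sealer, 140 x 18 mm, loose; origin at the centre of its underside

How it is judged (in metres and radians):
On the way, in this order (a step that is already met when the one before it is completed fails the run):
1. a drive has been lowered to the floor of its own bin while still held (((x of silver_drive_center in the frame of blue_bin between -0.07 and 0.075 m and y of silver_drive_center in the frame of blue_bin between -0.047 and 0.047 m and z of silver_drive_center in the frame of blue_bin below 0.065 m and z of silver_drive in the frame of blue_bin below 0.015 m and contact force between the fingers and silver_drive above 0.5 N) or (x of black_drive_center in the frame of red_bin between -0.07 and 0.075 m and y of black_drive_center in the frame of red_bin between -0.047 and 0.047 m and z of black_drive_center in the frame of red_bin below 0.065 m and z of black_drive in the frame of red_bin below 0.015 m and contact force between the fingers and black_drive above 0.5 N))), for 0.05 s.
2. the other drive too has been lowered to the floor of its own bin while still held ((((x of silver_drive_center in the frame of blue_bin between -0.07 and 0.075 m and y of silver_drive_center in the frame of blue_bin between -0.047 and 0.047 m and z of silver_drive_center in the frame of blue_bin below 0.065 m and z of silver_drive in the frame of blue_bin below 0.015 m and contact force between the fingers and silver_drive above 0.5 N) and (x of black_drive_center in the frame of red_bin between -0.07 and 0.075 m and y of black_drive_center in the frame of red_bin between -0.047 and 0.047 m and z of black_drive_center in the frame of red_bin below 0.065 m)) or ((x of black_drive_center in the frame of red_bin between -0.07 and 0.075 m and y of black_drive_center in the frame of red_bin between -0.047 and 0.047 m and z of black_drive_center in the frame of red_bin below 0.065 m and z of black_drive in the frame of red_bin below 0.015 m and contact force between the fingers and black_drive above 0.5 N) and (x of silver_drive_center in the frame of blue_bin between -0.07 and 0.075 m and y of silver_drive_center in the frame of blue_bin between -0.047 and 0.047 m and z of silver_drive_center in the frame of blue_bin below 0.065 m)))), for 0.05 s.
At the end, for the whole second after the job is handed in: Silver drive inside the blue bin, black drive inside the red bin (its centre over the bin's floor, under 65 mm above the bin's underside), both at rest; bins upright within 0.1 rad; orange drive within 8 mm of its start in its bay (x of silver_drive_center in the frame of blue_bin between -0.07 and 0.075 m and y of silver_drive_center in the frame of blue_bin between -0.047 and 0.047 m and z of silver_drive_center in the frame of blue_bin below 0.065 m and x of black_drive_center in the frame of red_bin between -0.07 and 0.075 m and y of black_drive_center in the frame of red_bin between -0.047 and 0.047 m and z of black_drive_center in the frame of red_bin below 0.065 m and linear speed of each of silver_drive, black_drive, blue_bin, red_bin below 0.03 m/s and angle between each of blue_bin, red_bin's own z axis and vertical below 0.1 rad and distance of orange_drive from where it was at the start of the episode below 0.008 m); the robot touches nothing.
It fails at once if an eject lever is forced (more than 50 N on it) (contact force between the fingers and eject_left above 50 N or contact force between the fingers and eject_mid above 50 N or contact force between the fingers and eject_right above 50 N).
It fails at once if the orange drive is lifted or shifted by more than 12 mm (distance of orange_drive from where it was at the start of the episode above 0.012 m).
It fails at once if the marker is moved by more than 30 mm (distance of marker from where it was at the start of the episode above 0.03 m).
It also fails if it takes over 72 s, if anything falls off the work surface, if the arm or the gripper's body presses on something with over 40 N, if the wrist force passes 120 N, or if a joint passes its speed limit or range.

ROBOT

A 6-joint arm with a two-finger parallel gripper is mounted at the origin on a cart in front of the work surface, level with it; the furniture and walls round the work are solid. World frame = base frame: x ahead of the robot, y to its left, z up, the work surface at z = 0. Lengths are in mm, angles in rad, forces in N, time in s.
With the tool pointing down it reaches from about 350 to 975 mm from the base axis. Payload 7.1 kg.
Tool frame: the origin (TCP) lies midway between the tips of the shut fingers; the grasp point (between the pads) lies ctrl.grip_point_offset behind it (ctrl.grip_point_offset is the distance from the TCP to the grasp point, in mm); z points along the fingers, y is the line along which they close (so a half turn about z gives the same grasp; the last joint's range is limited). The gripper opens to 88 mm and grips with 3 to 60 N. Pads are 20 mm wide; open, the fingers measure 115 mm over their backs; the gripper's body (75 mm by 178 mm) begins 61 mm behind the grasp point.
Start: joints at [1.251, 0.423, 1.63, -0, 1.089, -0.019], TCP at [185.146, 596.93, 222.675] pointing down, gripper open.
Joint ranges: [-3, 3], [-0.9, 2.11], [0.09, 2.58], [-1.31, 4.45], [0.11, 2.69], [-2.54, 2.54]. Speed limits (rad/s): [2.39, 2.39, 3.01, 3.14, 3.14, 3.14].

INTERFACE

Orientations are given as a rotation vector (axis times angle).
In Python, from workcell import ctrl gives the robot as it stands.
- The arm moves only by the tool apply_moves, never from a script. Its argument "targets" is a list of rows, each an object of numbers: "tx", "ty", "tz": the shift along the world's x, y, z in m; "spin": the turn about the world's z in degrees. In form: [{"tx": .., "ty": .., "tz": .., "spin": ..}, ...]. A call has exactly 8 rows; each row is the pose to reach, as a shift and turn from the pose commanded when the call began; what a row does not reach only later rows make up. A row lasts 1/10 s, in which the tool goes at most 50 mm and 8.59 degrees, less where a joint would pass 70% of its speed; a pose out of reach is approached as far as the arm can. A call with a gripper value outside its range is refused whole. "gripper" is the closure, from -1 (fully open) to 1 (shut), set as the call begins (left out, the last holds). The fingers move at their own pace and stop on an object; the grip force is fixed at half the most. Time passes only in rows, so rows that repeat a pose let the fingers close, or fill a call up. It gives the time, the measured TCP pose, the force, the opening and the grip force at its end, in the units of the state.
- ctrl.get_obs(): the state, without advancing time (a new reading comes with each control period).
- ctrl.get_image(name): name is "scene" or "top" or "wrist"; returns the picture (384x512x3 uint8, red, green, blue); there is no depth.
- ctrl.get_calibration(name): a dict with "fov_y" (degrees; the focal length in pixels is half the picture's height over the tangent of half this angle, whatever the lens; pixels are square), "cx", "cy" (the principal point, pixels), "rvec" (rotation vector, rad) and "tvec" (3), from world to camera coordinates, as OpenCV has them. Camera axes: x right, y down, z forward; pixel columns grow to the right and rows downward; lengths in mm; the calibration is good to about 2 mm. The wrist camera is an equidistant fisheye: a pixel r from the principal point sees the ray r / f radians off the axis. A picture is of the moment at which its call begins: read the wrist's pose just before it. get_calibration takes no time and is no camera call; for the wrist camera it gives the pose at the moment of the call.
- ctrl.close_job(): hands the job in; it is judged then, once.
Trained networks look in the newest picture that a camera, given by its name, has taken for a name from the list of things; names that differ only in an ending like _2 or _b are one class to them, and where a whole thing is asked for, a point or a joint stands for the part that bears it (a point fixed in the world has none). Each returns a list of dicts, best first, with "score" (0 to 1); they miss things now and then, are a little off and sometimes report something else, mostly with a low value. They report only what shows in the picture. A call takes as long as a camera call.
- ctrl.outline_of(name, camera): "pixels" (384x512 bool, what is visible of it) and "box" ([left, top, right, bottom] in pixels, round what is visible of it).
- ctrl.pinpoint(name, camera): "uv" ([column, row] in pixels: a listed point, or the origin of a listed thing).
The state is a dict: "t": time; "qpos": joint angles; "qvel": joint speeds; "joint_torque": joint torques, N m; "ee_pos": TCP position; "orientation": TCP orientation; "ft_force": force on the tool from outside, world axes, zero at the start; "moment": the same for the moment, N m; "width": finger opening in mm; "grasp_force": force on a finger pad.
Only numpy, scipy, OpenCV 4.12 (cv2) and the standard library are available. Lean on these libraries where they do the work, as an engineer would, in place of code of your own. Each camera call takes 0.05 s, during which the arm holds its last target. There are 200 camera calls.

## Working session

There is one attempt and no reset: what is moved stays moved. The work goes in short steps, Python scripts to look and compute and a tool call to move; the robot and the scene stay as the last step left them, time stands still between calls to the robot, and variables do not carry over. Pictures are saved under pics/ and viewed, at most 13 in all, crops included, and the job is handed in when it is done.

Besides the shell and the picture viewer there is one more tool, called as name(argument=value, ...) on one line, values as JSON. apply_moves: Moves the arm, as the interface text tells. Its arguments: {"type":"object","properties":{"targets":{"type":"array"},"gripper":{"type":"number"}},"required":["targets"]}

```bash
mkdir -p pics; cat > h.py <<'E'
import numpy as np, cv2
from workcell import ctrl
from scipy.spatial.transform import Rotation as R
from scipy.optimize import least_squares
def cam(n):
    c=ctrl.get_calibration(n); f=192/np.tan(np.radians(c['fov_y']/2))
    return f,c['cx'],c['cy'],R.from_rotvec(np.ravel(c['rvec'])).as_matrix(),np.ravel(c['tvec'])
def proj(P,n,c=None):
    f,cx,cy,M,t=c or cam(n); p=np.atleast_2d(P)@M.T+t
    if n=='wrist':
        r=np.hypot(p[:,0],p[:,1]); th=np.arctan2(r,p[:,2]); k=f*th/np.maximum(r,1e-9)
    else: k=f/p[:,2]
    return np.c_[cx+k*p[:,0],cy+k*p[:,1]]
def ray(uv,n,c=None):
    f,cx,cy,M,t=c or cam(n); d=(np.array(uv)-[cx,cy])/f
    if n=='wrist':
        th=np.hypot(*d); d=np.r_[d/max(th,1e-9)*np.sin(th),np.cos(th)]
    else: d=np.r_[d,1]
    return -M.T@t, M.T@d/np.linalg.norm(d)
def onz(uv,n,z):
    o,d=ray(uv,n); return o+d*(z-o[2])/d[2]
def tri(obs):
    A=0;b=0;
    rs=[ray(uv,n) for n,uv in obs]
    for o,d in rs:
        Q=np.eye(3)-np.outer(d,d);A=A+Q;b=b+Q@o
    x=np.linalg.solve(A,b); return x,[np.linalg.norm((np.eye(3)-np.outer(d,d))@(x-o)) for o,d in rs]
E
cat > a.py <<'E'
from h import *
np.set_printoptions(precision=1,suppress=True)
ims={n:ctrl.get_image(n) for n in ('scene','top')}
cv2.imwrite('pics/a.png',cv2.resize(cv2.cvtColor(ims['scene'],cv2.COLOR_RGB2BGR),(800,600)))
cv2.imwrite('pics/b.png',cv2.resize(cv2.cvtColor(ims['top'],cv2.COLOR_RGB2BGR),(800,600)))
print(ctrl.get_obs(),ctrl.grip_point_offset)
for n in ('scene','top'):
    f,cx,cy,M,t=cam(n);print(n,f,'pos',-M.T@t)
for k in 'dock bay_left bay_mid bay_right pad_left pad_mid pad_right silver_drive_center black_drive_center silver_drive black_drive orange_drive blue_bin red_bin marker'.split():
    o=[];s=[]
    for n in ims:
        r=ctrl.pinpoint(k,n)
        if r: o.append((n,r[0]['uv'])); s.append((n,np.array(r[0]['uv']),round(r[0]['score'],2)))
    print(k,s, tri(o) if len(o)==2 else '')
E
python3 a.py
```

```text
{'t': 0.1, 'qpos': array([ 1.3,  0.4,  1.6, -0. ,  1.1, -0. ]), 'qvel': array([ 0., -0., -0.,  0., -0.,  0.]), 'joint_torque': array([  0. , -54.6, -27.4,   0.1,   0. ,  -0. ]), 'ee_pos': array([185. , 596.5, 222. ]), 'orientation': array([-0.5, -3.1,  0. ]), 'ft_force': array([-1.1,  0.1, -0.5]), 'moment': array([0., 0., 0.]), 'grasp_force': 0.0, 'width': 87.62240678681357} 18.700000000000003
scene 412.379046418573 pos [ -44.4 -525.9  712.7]
top 363.969299031598 pos [ 412.5   -4.8 1018.6]
dock [('scene', array([233.9, 172. ]), 0.58), ('top', array([197.5, 163.7]), 0.92)] (array([658.6, 167.4,  12.9]), [np.float64(0.8879562886065924), np.float64(0.88795628860654)])
bay_left [('scene', array([219.3, 125.5]), 0.59), ('top', array([161., 148.]), 0.95)] (array([674.4, 236.3, 135.7]), [np.float64(2.76566811641247), np.float64(2.7656681164123667)])
bay_mid [('scene', array([225. , 134.7]), 0.64), ('top', array([181.2, 154.3]), 0.74)] (array([654.1, 188.6, 132.8]), [np.float64(1.553010437177382), np.float64(1.5530104371774025)])
bay_right [('scene', array([230.7, 146.2]), 0.57), ('top', arr
[... 629 characters left out ...]
37823615339), np.float64(46.1133782361533)])
silver_drive_center [('top', array([195.9, 160.7]), 0.19)] 
black_drive_center [] 
silver_drive [('top', array([211.5, 159.8]), 0.58)] 
black_drive [('top', array([197.2, 152.9]), 0.59)] 
orange_drive [('top', array([176.5, 145.4]), 0.57)] 
blue_bin [('scene', array([318. , 258.4]), 0.8), ('top', array([327. , 202.1]), 0.77)] (array([ 543.8, -199.3,   -5.8]), [np.float64(2.7304672311008833), np.float64(2.7304672311009166)])
red_bin [('scene', array([191. , 142.6]), 0.67), ('top', array([280. , 174.3]), 0.91)] (array([485.9,  -2.7, 295.7]), [np.float64(88.08862400777898), np.float64(88.08862400777865)])
marker [('top', array([359.8, 261.8]), 0.84)]
```

View pics/a.png

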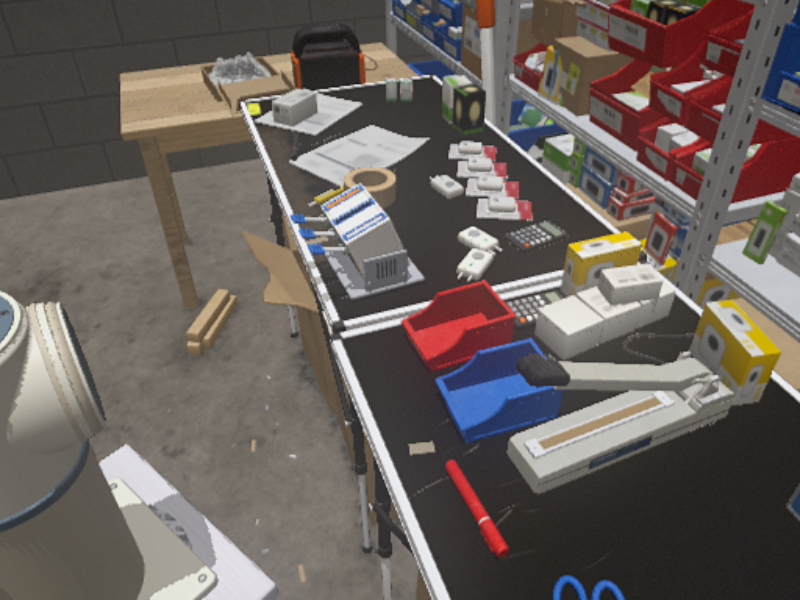

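View pics/b.png

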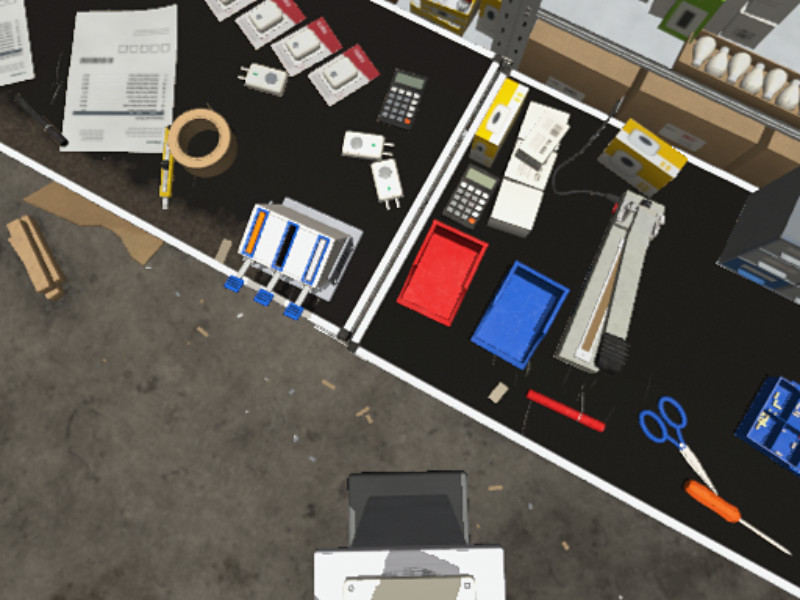

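The scene view shows the dock with its three blue levers at (300–330, 215–250), and the red and blue bins at (460, 325) and (500, 390). In the top view the bays from left to right are orange (255, 228), black (287, 243) and silver (318, 258), with pads at (234, 284), (264, 297) and (294, 311). The bins are at (443, 272) and (520, 313), and the marker is at (565, 410).

```bash
cat > fit.py <<'E'
from h import *
np.set_printoptions(precision=1,suppress=True)
for n in ('scene','top'): ctrl.get_image(n)
C={n:cam(n) for n in ('scene','top')}
obs=[]
man={('pad_right','top'):(188,199)}
for i,s in ((1,'left'),(0,'mid'),(-1,'right')):
    for k in ('bay','pad'):
        for n in C:
            r=ctrl.pinpoint(f'{k}_{s}',n)
            uv=man.get((f'{k}_{s}',n)) or (r and r[0]['uv'])
            if uv is not None and len(uv): obs.append((k,i,n,np.array(uv)))
for i,d in ((1,'orange'),(0,'black'),(-1,'silver')):
    r=ctrl.outline_of(d+'_drive','top')
    if r:
        p=np.argwhere(r[0]['pixels'])[:,::-1]; print(d,r[0]['score'],len(p),cv2.minAreaRect(p.astype(np.float32)))
        if d!='silver': obs.append(('bay',i,'top',p.mean(0)))
def model(p):
    x,y,a,bx,bz,px,pz=p; c,s=np.cos(a),np.sin(a)
    return lambda k,i:np.array([x+c*(px if k=='pad' else bx)-s*54*i, y+s*(px if k=='pad' else bx)+c*54*i, pz if k=='pad' else bz])
def res(p):
    m=model(p); r=[proj(m(k,i),n,C[n])[0]-uv for k,i,n,uv in obs]
    dk=(ctrl_d-p[:2])*0.1
    return np.r_[np.ravel(r),dk]
ctrl_d=np.array([658.,167.])
s=least_squares(res,[655,170,-.43,-10,133,-90,115],loss='soft_l1')
print(s.x, s.cost)
for o,r in zip(obs,res(s.x)[:-2].reshape(-1,2)): print(o[:3],r)
for k in ('bay','pad'):
    for i in (1,0,-1): print(k,i,model(s.x)(k,i))
def bin_hull(x,y,a,n):
    P=np.array([[X,Y,Z] for X,hz in ((-77,33),(-70,37),(77,70)) for Y in(-52.5,52.5) for Z in (0,hz)],float)
    c,s_=np.cos(a),np.sin(a); W=np.c_[x+c*P[:,0]-s_*P[:,1],y+s_*P[:,0]+c*P[:,1],P[:,2]]
    h=cv2.convexHull((proj(W,n,C[n])*16).astype(np.int32)); m=np.zeros((384,512),np.uint8); cv2.fillConvexPoly(m,h,1,shift=4); return m>0
from scipy.optimize import minimize
for b in ('red_bin','blue_bin'):
    r=ctrl.outline_of(b,'top'); M=r[0]['pixels']; q=onz(ctrl.pinpoint(b,'top')[0]['uv'],'top',3)
    f=lambda p:-(bin_hull(*p,'top')&M).sum()/(bin_hull(*p,'top')|M).sum()
    best=min((minimize(f,[q[0],q[1],a],method='Nelder-Mead',options=dict(initial_simplex=[[q[0],q[1],a],[q[0]+15,q[1],a],[q[0],q[1]+15,a],[q[0],q[1],a+.2]])) for a in (-.3,-.5,-.7)),key=lambda r:r.fun)
    print(b,r[0]['score'],q,best.x[:2],round(best.x[2],3),best.fun)
    sc=ctrl.outline_of(b,'scene'); 
    for t in sc[:2]:
        h=bin_hull(*best.x,'scene'); print(t['score'],(h&t['pixels']).sum()/(h|t['pixels']).sum())
print('marker',onz(ctrl.pinpoint('marker','top')[0]['uv'],'top',9))
E
python3 fit.py
```

```text
orange 0.54 366 ((361.5000305175781, 262.5), (54.12766647338867, 7.269414901733398), 24.676862716674805)
silver 0.52 3381 ((185.87838745117188, 165.270263671875), (70.21795654296875, 69.71640014648438), 24.227745056152344)
[ 661.   173.8   -0.5  -19.4  136.2 -101.3  119.4] 321.8728650870285
('bay', 1, 'scene') [-1.  -0.4]
('bay', 1, 'top') [ 0.1 -1. ]
('pad', 1, 'scene') [-0.3 -2.5]
('pad', 1, 'top') [0.  0.7]
('bay', 0, 'scene') [0.4 0.3]
('bay', 0, 'top') [1.8 3.2]
('pad', 0, 'scene') [-1.1  3.4]
('pad', 0, 'top') [-0.5 -0.9]
('bay', -1, 'scene') [-0.   0.1]
('bay', -1, 'top') [2.  1.4]
('pad', -1, 'scene') [0.3 0.3]
('pad', -1, 'top') [ 0.3 -1.2]
('bay', 1, 'top') [-197.9 -113.2]
bay 1 [668.1 230.7 136.2]
bay 0 [643.7 182.6 136.2]
bay -1 [619.2 134.4 136.2]
pad 1 [595.1 267.8 119.4]
pad 0 [570.7 219.6 119.4]
pad -1 [546.2 171.5 119.4]
red_bin 0.6 [613.8 -68.8   3. ] [616.2 -70.2] -0.485 -0.9406354515050167
0.76 0.8664707802807705
0.5 0.0
blue_bin 0.78 [ 536.9 -194.8    3. ] [ 535.7 -200.1] -0.57 -0.9311693390692217
0.8 0.7622971285892635
marker [ 367.4 -274.1    9. ]
```

apply_moves(targets=[{"tx":0.03,"ty":-0.038,"tz":0.02,"spin":0},{"tx":0.06,"ty":-0.076,"tz":0.04,"spin":0},{"tx":0.09,"ty":-0.114,"tz":0.06,"spin":0},{"tx":0.12,"ty":-0.152,"tz":0.06,"spin":0},{"tx":0.15,"ty":-0.19,"tz":0.06,"spin":-2},{"tx":0.18,"ty":-0.228,"tz":0.06,"spin":-4},{"tx":0.21,"ty":-0.266,"tz":0.06,"spin":-6},{"tx":0.24,"ty":-0.304,"tz":0.06,"spin":-8}], gripper=1)

```text
t: 3.6
ee_pos: [426.2, 291.2, 283.0]
orientation: [0.688, 3.065, 0.001]
ft_force: [0.5, 0.7, -0.5]
width: 27.5
grasp_force: 0.0
```

apply_moves(targets=[{"tx":0.03,"ty":-0.038,"tz":0,"spin":0},{"tx":0.06,"ty":-0.076,"tz":0,"spin":0},{"tx":0.08,"ty":-0.1,"tz":0,"spin":0},{"tx":0.08,"ty":-0.1,"tz":0,"spin":0},{"tx":0.08,"ty":-0.1,"tz":0,"spin":0},{"tx":0.08,"ty":-0.1,"tz":0,"spin":0},{"tx":0.08,"ty":-0.1,"tz":0,"spin":0},{"tx":0.08,"ty":-0.1,"tz":0,"spin":0}])

```text
t: 4.4
ee_pos: [504.6, 193.8, 282.8]
orientation: [0.684, 3.066, 0.0]
ft_force: [-0.3, -0.4, -0.4]
width: 0.4
grasp_force: 0.0
```

```bash
cat > w.py <<'E'
from h import *
np.set_printoptions(precision=1,suppress=True)
im=ctrl.get_image('wrist'); C=cam('wrist')
P=dict(bay_left=(668.1,230.7,136.2),bay_mid=(643.7,182.6,136.2),bay_right=(619.2,134.4,136.2),pad_left=(595.1,267.8,119.4),pad_mid=(570.7,219.6,119.4),pad_right=(546.2,171.5,119.4))
im2=cv2.resize(cv2.cvtColor(im,cv2.COLOR_RGB2BGR),(800,600))
print('cam',-C[3].T@C[4],C[0])
for k,p in P.items():
    r=ctrl.pinpoint(k,'wrist'); u=proj(p,'wrist',C)[0]
    cv2.circle(im2,tuple(int(v) for v in u*1.5625),4,(255,0,255),1)
    print(k,'pred',u,[(np.array(q['uv']),round(q['score'],2)) for q in r[:2]])
    for q in r[:1]: cv2.circle(im2,tuple(int(v*1.5625) for v in q['uv']),3,(0,255,0),1)
cv2.imwrite('pics/w1.png',im2); np.savez('w1.npz',im=im,M=C[3],t=C[4],o=C[:3])
E
python3 w.py
```

```text
cam [440.2 224.7 444.1] 297.3186396354542
bay_left pred [336.2 285.2] []
bay_mid pred [293.9 285.9] []
bay_right pred [249.8 285.2] []
pad_left pred [341.9 219.7] [(array([343.9, 215.6]), 0.74)]
pad_mid pred [297.9 219. ] [(array([300.9, 218.3]), 0.91)]
pad_right pred [251.8 217.8] [(array([257.1, 213.5]), 0.63)]
```

View pics/w1.png

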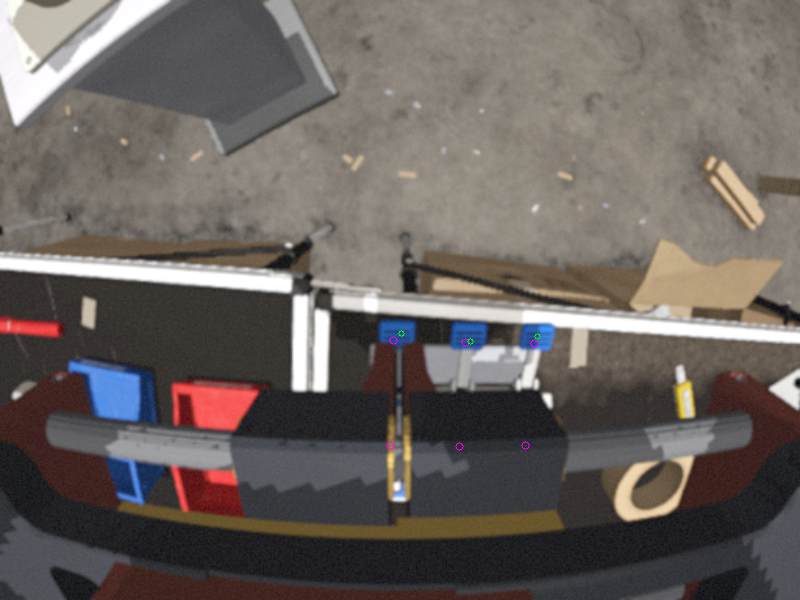

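The wrist view shows the three blue pads at (397, 332), (469, 335) and (538, 336), about 5 to 8 px nearer the front than predicted. The fingers hide the bays. I'll refit jointly using colour blobs.

```bash
cat > fit2.py <<'E'
from h import *
np.set_printoptions(precision=1,suppress=True)
w=np.load('w1.npz'); o=w['o']; C={'wrist':(o[0],o[1],o[2],w['M'],w['t']),'top':cam('top'),'scene':cam('scene')}
I={'wrist':w['im']}
I.update({n:ctrl.get_image(n) for n in ('top','scene')})
def blobs(n,lo,hi,box,k):
    x0,y0,x1,y1=box; h=cv2.cvtColor(I[n],cv2.COLOR_RGB2HSV)[y0:y1,x0:x1]; m=cv2.inRange(h,lo,hi)
    N,_,s,c=cv2.connectedComponentsWithStats(m); j=sorted(range(1,N),key=lambda i:-s[i,4])[:k]
    return [(c[i]+[x0,y0],s[i]) for i in j]
for n,b in (('wrist',(235,200,360,225)),('top',(140,172,200,208)),('scene',(180,130,222,165))):
    for c,s in blobs(n,(100,120,60),(125,255,255),b,4): print(n,'blue',c,s[2:])
for n,b in (('top',(150,125,185,165)),('scene',(200,110,250,140))):
    for c,s in blobs(n,(5,150,120),(20,255,255),b,2): print(n,'orange',c,s[2:])
a=cv2.resize(I['top'][120:215,135:240],None,fx=5,fy=5,interpolation=2)
b=cv2.resize(I['scene'][105:200,180:285],None,fx=5,fy=5,interpolation=2)[:, :270*2]
f=np.hstack([a,b])[:, :]; f=cv2.resize(f,(800,int(f.shape[0]*800/f.shape[1])))
cv2.imwrite('pics/crop.png',f[:,:,::-1]); print(f.shape)
E
python3 fit2.py
```

```text
wrist blue [299.2 214. ] [ 24  19 391]
wrist blue [253.7 211.8] [ 25  19 380]
wrist blue [343.4 215.2] [ 22  18 314]
top blue [169.8 188.5] [10  9 44]
top blue [188.9 196. ] [10  6 22]
top blue [195.7 177.8] [ 7 10 18]
top blue [178.6 172.2] [4 2 5]
scene blue [190.6 139.6] [10  6 41]
scene blue [202.3 159.2] [10  6 37]
scene blue [196.2 149.3] [ 9  5 29]
scene blue [207.8 133.2] [3 3 5]
top orange [163.2 148.2] [13 26 98]
scene orange [219.  126.5] [21 12 24]
(361, 800, 3)
```

View pics/crop.png

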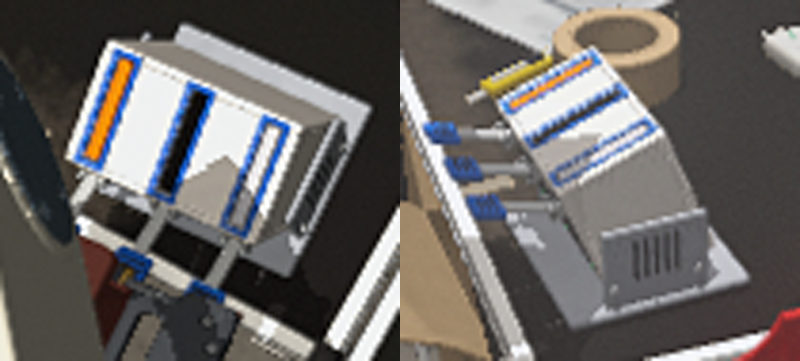

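The crop shows the slot centres clearly. In the top view, orange is at (163.1, 148.6), black at (182, 157) and silver at (201.7, 166.2). In the scene view they are at (219.1, 126.3), (226, 134.4) and (232.8, 145.2).

```bash
cat > fit3.py <<'E'
from h import *
np.set_printoptions(precision=1,suppress=True)
w=np.load('w1.npz'); o=w['o']; C={'wrist':(o[0],o[1],o[2],w['M'],w['t']),'top':cam('top'),'scene':cam('scene')}
D={('bay','top'):[(163.2,148.4),(182,157),(201.7,166.2)],('bay','scene'):[(219.1,126.3),(226,134.4),(232.8,145.2)],
('pad','top'):[(149.3,181.3),(168.8,189.3),(187.9,198)],('pad','scene'):[(190.7,139.7),(196.1,149.1),(202.3,159.1)],('pad','wrist'):[(343.4,215.2),(299.2,214),(253.7,211.8)]}
def pt(p,k,i):
    x,y,a,z,d,pz=p; X=0 if k=='bay' else d; c,s=np.cos(a),np.sin(a)
    return np.array([x+c*X-s*54*i,y+s*X+c*54*i,z if k=='bay' else pz])
def res(p): return np.ravel([proj(pt(p,k,1-j),n,C[n])[0]-uv for (k,n),l in D.items() for j,uv in enumerate(l)])
s=least_squares(res,[645,185,-.47,135,-80,115]); print(s.x,s.x[2]); 
r=res(s.x).reshape(-1,3,2)
for k,q in zip(D,r): print(k,q.ravel())
for k in('bay','pad'):
    for i in(1,0,-1): print(k,i,pt(s.x,k,i))
E
python3 fit3.py; python3 -c "
from h import *;q=ctrl.get_obs();print(q['ee_pos'],q['orientation'],q['t'])"
```

```text
[647.9 183.5  -0.5 135.8 -88.3 111.8] -0.46901058051736
('bay', 'top') [ 0.4 -0.5  0.5 -0.2  0.  -0.4]
('bay', 'scene') [-0.1  0.  -0.7  0.8 -0.8 -0.6]
('pad', 'top') [ 0.5 -0.5 -0.3  0.5 -0.5  0.8]
('pad', 'scene') [-0.9  0.4 -0.9  0.4 -1.4  0.5]
('pad', 'wrist') [-0.9  0.   0.2  0.4  0.5  1.5]
bay 1 [672.3 231.6 135.8]
bay 0 [647.9 183.5 135.8]
bay -1 [623.5 135.3 135.8]
pad 1 [593.6 271.6 111.8]
pad 0 [569.2 223.4 111.8]
pad -1 [544.8 175.2 111.8]
[505.12055487 192.9591182  282.6550413 ] [-6.86224992e-01 -3.06566711e+00  9.47062008e-06] 4.85
```

apply_moves(targets=[{"tx":0.02,"ty":-0.009,"tz":-0.03,"spin":-1},{"tx":0.04,"ty":-0.018,"tz":-0.06,"spin":-1.6},{"tx":0.04,"ty":-0.018,"tz":-0.1,"spin":-1.6},{"tx":0.04,"ty":-0.018,"tz":-0.14,"spin":-1.6},{"tx":0.04,"ty":-0.018,"tz":-0.16,"spin":-1.6},{"tx":0.04,"ty":-0.018,"tz":-0.17,"spin":-1.6},{"tx":0.04,"ty":-0.018,"tz":-0.176,"spin":-1.6},{"tx":0.04,"ty":-0.018,"tz":-0.182,"spin":-1.6}])

```text
t: 5.65
ee_pos: [545.2, 174.9, 101.5]
orientation: [-0.729, -3.056, 0.0]
ft_force: [-4.1, -1.7, 7.5]
width: 0.5
grasp_force: 3.5
```

apply_moves(targets=[{"tx":0,"ty":0,"tz":-0.003,"spin":0},{"tx":0,"ty":0,"tz":-0.006,"spin":0},{"tx":0,"ty":0,"tz":-0.008,"spin":0},{"tx":0,"ty":0,"tz":-0.01,"spin":0},{"tx":0,"ty":0,"tz":-0.011,"spin":0},{"tx":0,"ty":0,"tz":-0.012,"spin":0},{"tx":0,"ty":0,"tz":-0.013,"spin":0},{"tx":0,"ty":0,"tz":-0.013,"spin":0}])

```text
t: 6.45
ee_pos: [546.6, 174.9, 92.8]
orientation: [0.728, 3.053, 0.002]
ft_force: [-12.5, -5.3, 37.3]
width: 0.6
grasp_force: 19.0
```

apply_moves(targets=[{"tx":0,"ty":0,"tz":0.02,"spin":0},{"tx":0,"ty":0,"tz":0.05,"spin":0},{"tx":0,"ty":0,"tz":0.05,"spin":0},{"tx":0.007,"ty":0.014,"tz":0.05,"spin":0},{"tx":0.014,"ty":0.028,"tz":0.05,"spin":0},{"tx":0.022,"ty":0.045,"tz":0.05,"spin":0},{"tx":0.023,"ty":0.048,"tz":0.045,"spin":0},{"tx":0.023,"ty":0.048,"tz":0.045,"spin":0}])

```text
t: 7.25
ee_pos: [567.5, 223.7, 130.8]
orientation: [-0.726, -3.054, 0.002]
ft_force: [-0.5, -0.4, -0.6]
width: 0.2
grasp_force: 0.0
```

```bash
cat > v.py <<'E'
import sys
from h import *
I={n:ctrl.get_image(n) for n in ('top','scene')}
a=cv2.resize(I['top'][120:215,135:240],None,fx=5,fy=5,interpolation=2)
b=cv2.resize(I['scene'][105:200,180:285],None,fx=5,fy=5,interpolation=2)
f=np.hstack([a,b]); f=cv2.resize(f,(800,int(f.shape[0]*800/f.shape[1])))
cv2.imwrite(sys.argv[1],f[:,:,::-1])
E
python3 v.py pics/c2.png
```

```text
(no output)
```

View pics/c2.png

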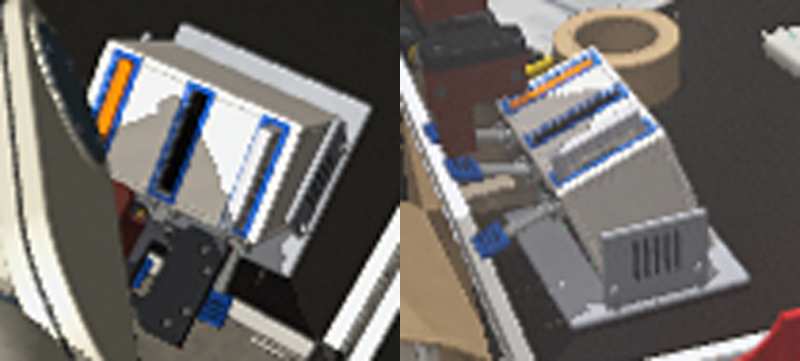

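The silver lever now points down, with its pad at (490, 240), and the silver drive stands out of its bay. The tip met the stop at about z = 93. Next is the middle lever, more gently.

apply_moves(targets=[{"tx":0,"ty":0,"tz":-0.01,"spin":0},{"tx":0,"ty":0,"tz":-0.018,"spin":0},{"tx":0,"ty":0,"tz":-0.026,"spin":0},{"tx":0,"ty":0,"tz":-0.033,"spin":0},{"tx":0,"ty":0,"tz":-0.037,"spin":0},{"tx":0,"ty":0,"tz":-0.04,"spin":0},{"tx":0,"ty":0,"tz":-0.042,"spin":0},{"tx":0,"ty":0,"tz":-0.042,"spin":0}])

```text
t: 8.15
ee_pos: [568.7, 222.6, 93.1]
orientation: [0.729, 3.055, 0.001]
ft_force: [-8.4, -3.0, 27.3]
width: 0.4
grasp_force: 13.2
```

apply_moves(targets=[{"tx":0,"ty":0,"tz":0.04,"spin":0},{"tx":0,"ty":0,"tz":0.09,"spin":0},{"tx":0.012,"ty":-0.018,"tz":0.12,"spin":0},{"tx":0.034,"ty":-0.052,"tz":0.12,"spin":0},{"tx":0.05,"ty":-0.08,"tz":0.12,"spin":0},{"tx":0.058,"ty":-0.089,"tz":0.115,"spin":0},{"tx":0.058,"ty":-0.089,"tz":0.11,"spin":0},{"tx":0.058,"ty":-0.089,"tz":0.11,"spin":0}], gripper=0)

```text
t: 8.95
ee_pos: [624.7, 134.1, 198.7]
orientation: [-0.729, -3.053, 0.002]
ft_force: [-0.6, -0.6, -0.5]
width: 43.7
grasp_force: 0.0
```

```bash
cat > w2.py <<'E'
from h import *
np.set_printoptions(precision=1,suppress=True)
I={n:ctrl.get_image(n) for n in ('wrist','top')}
q=ctrl.get_obs();print(q['t'],q['ee_pos'],q['orientation'],q['width'])
for n,k in (('wrist','silver_drive_center'),('wrist','bay_right'),('top','bay_right')):
    print(n,k,[(np.array(r['uv']),r['score']) for r in ctrl.pinpoint(k,n)[:1]], proj([[623.5,135.3,135.8],[617.4,138.4,154.6]],n))
w=cv2.resize(I['wrist'],(512,384)); 
w=cv2.resize(I['wrist'][200:384,160:340],(400,409)); t=cv2.resize(I['top'][110:214,135:237],(400,409))
cv2.imwrite('pics/w2.png',np.hstack([w,t])[:,:,::-1])
E
python3 w2.py
```

```text
9.05 [625.1 134.9 199.7] [-0.7 -3.1  0. ] 43.825481766704
wrist silver_drive_center [(array([382. , 202.9]), 0.34)] [[253.1 202.9]
 [252.9 201.5]]
wrist bay_right [] [[252.9 202.5]
 [252.8 201.1]]
top bay_right [] [[201.7 165.8]
 [199.2 166.5]]
```

View pics/w2.png

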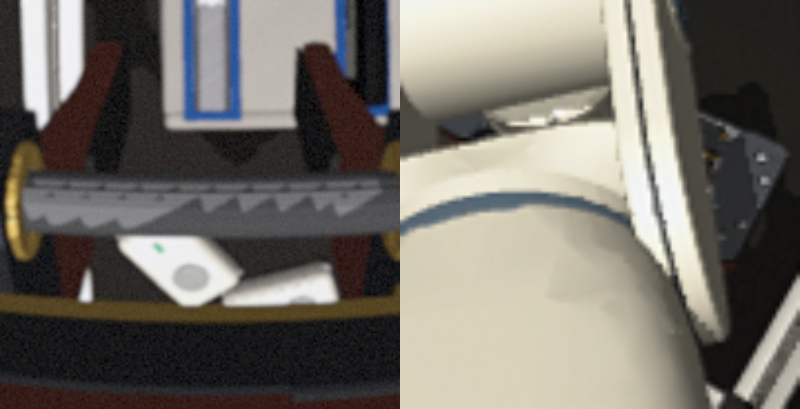

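The wrist crop (left) shows the silver slot centred between the fingers at x≈211 of 400, with its back end where predicted (row 252.6 against 252). I can go down and grip.

apply_moves(targets=[{"tx":0,"ty":0,"tz":-0.02,"spin":0},{"tx":0,"ty":0,"tz":-0.036,"spin":0},{"tx":0,"ty":0,"tz":-0.045,"spin":0},{"tx":0,"ty":0,"tz":-0.05,"spin":0},{"tx":0,"ty":0,"tz":-0.054,"spin":0},{"tx":0,"ty":0,"tz":-0.056,"spin":0},{"tx":0,"ty":0,"tz":-0.056,"spin":0},{"tx":0,"ty":0,"tz":-0.056,"spin":0}])

```text
t: 10.0
ee_pos: [626.5, 133.9, 145.1]
orientation: [0.729, 3.055, 0.0]
ft_force: [-0.1, 0.0, 0.2]
width: 44.1
grasp_force: 0.0
```

apply_moves(targets=[{"tx":0,"ty":0,"tz":0,"spin":0},{"tx":0,"ty":0,"tz":0,"spin":0},{"tx":0,"ty":0,"tz":0,"spin":0},{"tx":0,"ty":0,"tz":0,"spin":0},{"tx":0,"ty":0,"tz":0,"spin":0},{"tx":0,"ty":0,"tz":0,"spin":0},{"tx":0,"ty":0,"tz":0,"spin":0},{"tx":0,"ty":0,"tz":0,"spin":0}], gripper=1)

```text
t: 10.8
ee_pos: [626.2, 133.9, 144.7]
orientation: [0.729, 3.056, 0.0]
ft_force: [-1.1, -0.5, 0.2]
width: 8.4
grasp_force: 30.0
```

apply_moves(targets=[{"tx":-0.002,"ty":0.001,"tz":0.006,"spin":0},{"tx":-0.0052,"ty":0.0026,"tz":0.016,"spin":0},{"tx":-0.0098,"ty":0.005,"tz":0.03,"spin":0},{"tx":-0.0143,"ty":0.0073,"tz":0.044,"spin":0},{"tx":-0.0189,"ty":0.0096,"tz":0.058,"spin":0},{"tx":-0.0235,"ty":0.0119,"tz":0.072,"spin":0},{"tx":-0.028,"ty":0.0142,"tz":0.086,"spin":0},{"tx":-0.0326,"ty":0.0165,"tz":0.1,"spin":0}])

```text
t: 11.6
ee_pos: [593.1, 150.7, 246.1]
orientation: [0.729, 3.056, 0.0]
ft_force: [-0.2, 0.2, -0.7]
width: 8.5
grasp_force: 30.0
```

```bash
cat > k.py <<'E'
from h import *
np.set_printoptions(precision=1,suppress=True)
print(tri([('top',(392,224.5)),('scene',(345,236.5))]), tri([('top',(386,231)),('scene',(336,235))]))
for b in ('red_bin','blue_bin'):
    for n in('top','scene'):
        ctrl.get_image(n); r=ctrl.pinpoint(b,n); print(b,n,r and (onz(r[0]['uv'],n,0),r[0]['score']))
o=np.array([535.7,-200.1]);a=-.57;X=np.array([np.cos(a),np.sin(a)]);Y=np.array([-X[1],X[0]])
for p in ((-26.5,10),(10,10)): print(o+X*p[0]+Y*p[1])
E
python3 k.py
```

```text
(array([ 460.3, -300.3,  192.5]), [np.float64(2.9637633337851126), np.float64(2.9637633337851343)]) (array([ 447.6, -286.3,  196.3]), [np.float64(0.5469449689573226), np.float64(0.5469449689574278)])
red_bin top (array([615.9, -68.2,   0. ]), 0.8)
red_bin scene (array([613.8, -84.5,   0. ]), 0.87)
blue_bin top (array([ 537.1, -201.8,    0. ]), 0.94)
blue_bin scene (array([ 539.2, -208.3,    0. ]), 0.56)
[ 518.8 -177.4]
[ 549.5 -197.1]
```

apply_moves(targets=[{"tx":-0.005,"ty":-0.01,"tz":0.03,"spin":0},{"tx":-0.015,"ty":-0.05,"tz":0.03,"spin":-1},{"tx":-0.026,"ty":-0.098,"tz":0.03,"spin":-2},{"tx":-0.037,"ty":-0.146,"tz":0.03,"spin":-3},{"tx":-0.048,"ty":-0.194,"tz":0.02,"spin":-4},{"tx":-0.058,"ty":-0.24,"tz":0.01,"spin":-5},{"tx":-0.068,"ty":-0.286,"tz":0,"spin":-5.8},{"tx":-0.075,"ty":-0.328,"tz":-0.01,"spin":-5.8}])

```text
t: 12.8
ee_pos: [517.5, -179.6, 233.9]
orientation: [-0.884, -3.014, 0.0]
ft_force: [1.3, 0.2, -1.0]
width: 8.7
grasp_force: 30.0
```

```bash
cat > w3.py <<'E'
from h import *
import sys
np.set_printoptions(precision=1,suppress=True)
I={n:ctrl.get_image(n) for n in ('wrist','scene')}
q=ctrl.get_obs();print(q['t'],q['ee_pos'],q['orientation'],q['width'],q['ft_force'])
w=cv2.resize(I['wrist'][130:384,90:420],(468,360)); t=cv2.resize(I['scene'][150:330,220:386],(332,360))
cv2.imwrite(sys.argv[1],np.hstack([w,t])[:,:,::-1])
E
python3 w3.py pics/w3.png
```

```text
12.9 [ 516.7 -181.5  232.8] [-0.9 -3.   0. ] 8.767056608062376 [ 0.4 -0.6 -1.2]
```

View pics/w3.png

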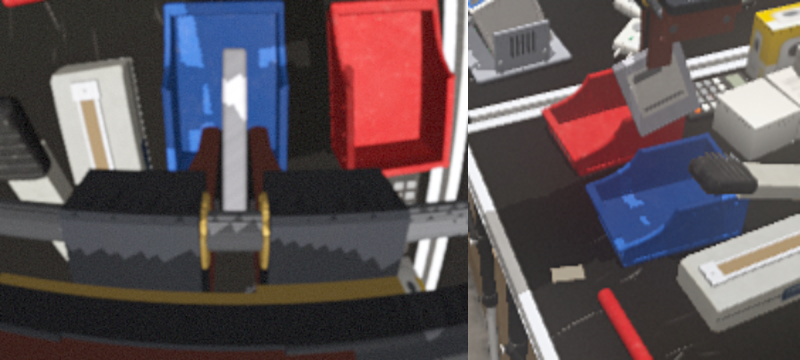

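The wrist crop (left) shows the silver drive between the fingers, leaning forward and aligned over the blue bin. Its front corner is near (234, 50), inside the bin outline x = 165–285. The sealer handle is clear to the left.

apply_moves(targets=[{"tx":0,"ty":0,"tz":-0.03,"spin":0},{"tx":0,"ty":0,"tz":-0.07,"spin":0},{"tx":0,"ty":0,"tz":-0.1,"spin":0},{"tx":0,"ty":0,"tz":-0.115,"spin":0},{"tx":0,"ty":0,"tz":-0.124,"spin":0},{"tx":0,"ty":0,"tz":-0.13,"spin":0},{"tx":0,"ty":0,"tz":-0.134,"spin":0},{"tx":0,"ty":0,"tz":-0.136,"spin":0}])

```text
t: 13.7
ee_pos: [519.0, -177.6, 99.0]
orientation: [0.882, 3.014, -0.0]
ft_force: [-0.5, -0.2, -0.2]
width: 8.8
grasp_force: 30.0
```

apply_moves(targets=[{"tx":0,"ty":0,"tz":-0.001,"spin":0},{"tx":0,"ty":0,"tz":-0.002,"spin":0},{"tx":0,"ty":0,"tz":-0.003,"spin":0},{"tx":0,"ty":0,"tz":-0.004,"spin":0},{"tx":0,"ty":0,"tz":-0.005,"spin":0},{"tx":0,"ty":0,"tz":-0.005,"spin":0},{"tx":0,"ty":0,"tz":-0.005,"spin":0},{"tx":0,"ty":0,"tz":-0.005,"spin":0}])

```text
t: 14.5
ee_pos: [520.2, -178.4, 95.9]
orientation: [0.882, 3.011, -0.001]
ft_force: [-1.0, 0.4, 14.5]
width: 8.9
grasp_force: 30.0
```

apply_moves(targets=[{"tx":0.0025,"ty":-0.0016,"tz":-0.0002,"spin":0},{"tx":0.005,"ty":-0.0032,"tz":-0.0006,"spin":0},{"tx":0.0075,"ty":-0.0049,"tz":-0.001,"spin":0},{"tx":0.01,"ty":-0.0065,"tz":-0.0016,"spin":0},{"tx":0.0125,"ty":-0.0081,"tz":-0.0022,"spin":0},{"tx":0.015,"ty":-0.0097,"tz":-0.0028,"spin":0},{"tx":0.0168,"ty":-0.0108,"tz":-0.0032,"spin":0},{"tx":0.0168,"ty":-0.0108,"tz":-0.0032,"spin":0}])

```text
t: 15.3
ee_pos: [536.1, -188.8, 91.5]
orientation: [0.882, 3.014, -0.0]
ft_force: [-0.6, 0.9, 6.9]
width: 9.1
grasp_force: 30.0
```

apply_moves(targets=[{"tx":0.002,"ty":-0.0013,"tz":-0.0015,"spin":0},{"tx":0.004,"ty":-0.0026,"tz":-0.0025,"spin":0},{"tx":0.006,"ty":-0.0039,"tz":-0.0035,"spin":0},{"tx":0.008,"ty":-0.0052,"tz":-0.0045,"spin":0},{"tx":0.01,"ty":-0.0065,"tz":-0.0055,"spin":0},{"tx":0.012,"ty":-0.0078,"tz":-0.0065,"spin":0},{"tx":0.014,"ty":-0.009,"tz":-0.0075,"spin":0},{"tx":0.014,"ty":-0.009,"tz":-0.0075,"spin":0}])

```text
t: 16.1
ee_pos: [550.1, -197.7, 84.9]
orientation: [0.883, 3.014, -0.0]
ft_force: [-3.8, 2.4, 13.8]
width: 8.7
grasp_force: 30.0
```

```bash
sed -i 's/130:384,90:420/130:384,90:420/' w3.py; python3 w3.py pics/w4.png
```

```text
16.2 [ 550.  -197.7   84.9] [ 0.9  3.  -0. ] 9.136336438739123 [-3.4  2.3 13.8]
```

View pics/w4.png

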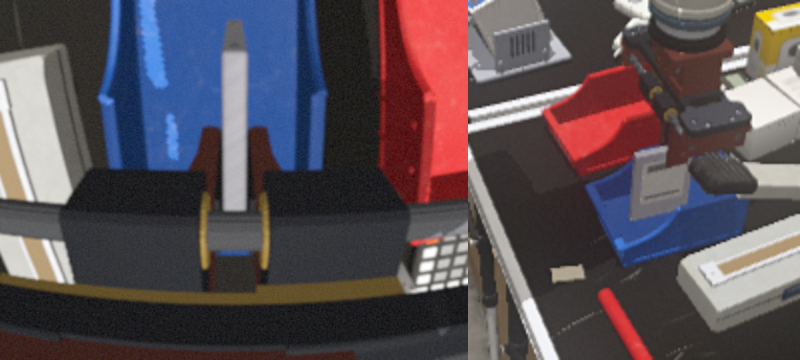

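The silver drive is upright on the blue bin's floor, seen at (658, 185) in the right half. It is still held, with 14 N of floor reaction. Next I ease the press, open and rise.

apply_moves(targets=[{"tx":0,"ty":0,"tz":0.001,"spin":0},{"tx":0,"ty":0,"tz":0.001,"spin":0},{"tx":0,"ty":0,"tz":0.001,"spin":0},{"tx":0,"ty":0,"tz":0.001,"spin":0},{"tx":0,"ty":0,"tz":0.001,"spin":0},{"tx":0,"ty":0,"tz":0.03,"spin":0},{"tx":0,"ty":0,"tz":0.08,"spin":0},{"tx":0,"ty":0,"tz":0.13,"spin":0}], gripper=0)

```text
t: 17.0
ee_pos: [548.5, -197.1, 213.5]
orientation: [-0.882, -3.012, -0.0]
ft_force: [1.1, -0.0, 0.4]
width: 43.8
grasp_force: 0.0
```

apply_moves(targets=[{"tx":0.01,"ty":0.045,"tz":0.01,"spin":1},{"tx":0.023,"ty":0.09,"tz":0.01,"spin":2},{"tx":0.036,"ty":0.137,"tz":0.01,"spin":3},{"tx":0.049,"ty":0.184,"tz":0.01,"spin":4},{"tx":0.062,"ty":0.231,"tz":0.01,"spin":5},{"tx":0.075,"ty":0.278,"tz":0.01,"spin":5.8},{"tx":0.088,"ty":0.325,"tz":0.01,"spin":5.8},{"tx":0.101,"ty":0.37,"tz":0,"spin":5.8}])

```text
t: 17.8
ee_pos: [651.4, 175.1, 214.1]
orientation: [0.728, 3.054, 0.002]
ft_force: [0.9, -0.1, 0.5]
width: 44.3
grasp_force: 0.0
```

apply_moves(targets=[{"tx":0,"ty":0.01,"tz":-0.01,"spin":0},{"tx":0,"ty":0.01,"tz":-0.01,"spin":0},{"tx":0,"ty":0.01,"tz":-0.01,"spin":0},{"tx":0,"ty":0.01,"tz":-0.01,"spin":0},{"tx":0,"ty":0.01,"tz":-0.01,"spin":0},{"tx":0,"ty":0.01,"tz":-0.01,"spin":0},{"tx":0,"ty":0.01,"tz":-0.01,"spin":0},{"tx":0,"ty":0.01,"tz":-0.01,"spin":0}])

```text
t: 18.6
ee_pos: [650.4, 182.2, 203.2]
orientation: [0.73, 3.055, 0.0]
ft_force: [-0.9, -0.2, 0.3]
width: 43.7
grasp_force: 0.0
```

```bash
python3 w3.py pics/w5.png; python3 - <<'E'
from h import *
I=ctrl.get_image('top'); r=ctrl.pinpoint('silver_drive_center','top'); b=ctrl.pinpoint('blue_bin','top')
print(r[:1],b[:1]); print(onz(b[0]['uv'],'top',0), r and onz(r[0]['uv'],'top',20))
E
```

```text
18.7 [650.4 182.5 203.1] [0.7 3.1 0. ] 44.073071518053304 [-0.2  0.4  0.7]
[{'uv': [327.2, 198.6], 'score': 0.69}] [{'uv': [329.3, 204.5], 'score': 0.74}]
[ 534.22438888 -202.18455993    0.        ] [ 548.36470915 -193.51366409   20.        ]
```

View pics/w5.png

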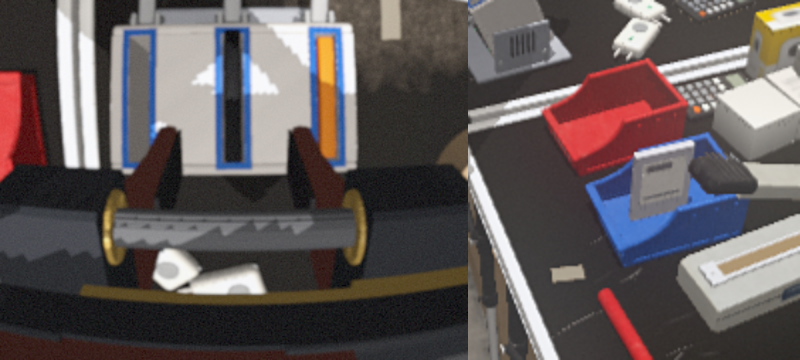

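The silver drive stands upright in the blue bin. The black slot (x=233) is centred between the fingers (inner edges about 175 and 290).

apply_moves(targets=[{"tx":0,"ty":0,"tz":-0.02,"spin":0},{"tx":0,"ty":0,"tz":-0.037,"spin":0},{"tx":0,"ty":0,"tz":-0.047,"spin":0},{"tx":0,"ty":0,"tz":-0.052,"spin":0},{"tx":0,"ty":0,"tz":-0.056,"spin":0},{"tx":0,"ty":0,"tz":-0.058,"spin":0},{"tx":0,"ty":0,"tz":-0.058,"spin":0},{"tx":0,"ty":0,"tz":-0.058,"spin":0}])

```text
t: 19.65
ee_pos: [650.7, 182.7, 145.5]
orientation: [0.729, 3.055, 0.001]
ft_force: [0.3, -0.1, -1.0]
width: 44.0
grasp_force: 0.0
```

apply_moves(targets=[{"tx":0,"ty":0,"tz":0,"spin":0},{"tx":0,"ty":0,"tz":0,"spin":0},{"tx":0,"ty":0,"tz":0,"spin":0},{"tx":0,"ty":0,"tz":0,"spin":0},{"tx":0,"ty":0,"tz":0,"spin":0},{"tx":0,"ty":0,"tz":0,"spin":0},{"tx":0,"ty":0,"tz":0,"spin":0},{"tx":0,"ty":0,"tz":0,"spin":0}], gripper=1)

```text
t: 20.45
ee_pos: [650.3, 182.7, 145.0]
orientation: [-0.729, -3.056, -0.0]
ft_force: [-0.1, 0.3, 0.0]
width: 8.7
grasp_force: 30.0
```

apply_moves(targets=[{"tx":-0.002,"ty":0.001,"tz":0.006,"spin":0},{"tx":-0.0052,"ty":0.0026,"tz":0.016,"spin":0},{"tx":-0.0098,"ty":0.005,"tz":0.03,"spin":0},{"tx":-0.0143,"ty":0.0073,"tz":0.044,"spin":0},{"tx":-0.0189,"ty":0.0096,"tz":0.058,"spin":0},{"tx":-0.0235,"ty":0.0119,"tz":0.072,"spin":0},{"tx":-0.028,"ty":0.0142,"tz":0.086,"spin":0},{"tx":-0.0326,"ty":0.0165,"tz":0.1,"spin":0}])

```text
t: 21.25
ee_pos: [617.4, 199.4, 246.4]
orientation: [0.729, 3.055, 0.0]
ft_force: [0.6, 0.6, -0.5]
width: 8.7
grasp_force: 30.0
```

apply_moves(targets=[{"tx":0,"ty":-0.01,"tz":0.03,"spin":0},{"tx":-0.002,"ty":-0.05,"tz":0.03,"spin":-0.9},{"tx":-0.006,"ty":-0.095,"tz":0.03,"spin":-0.9},{"tx":-0.012,"ty":-0.14,"tz":0.03,"spin":-0.9},{"tx":-0.018,"ty":-0.185,"tz":0.03,"spin":-0.9},{"tx":-0.022,"ty":-0.225,"tz":0.01,"spin":-0.9},{"tx":-0.025,"ty":-0.257,"tz":-0.01,"spin":-0.9},{"tx":-0.025,"ty":-0.257,"tz":-0.01,"spin":-0.9}])

```text
t: 22.05
ee_pos: [590.5, -61.0, 233.1]
orientation: [-0.758, -3.045, 0.002]
ft_force: [-0.0, 0.3, -0.3]
width: 8.9
grasp_force: 30.0
```

```bash
python3 w3.py pics/w6.png
```

```text
22.15 [592.5 -58.2 235.2] [-0.8 -3.  -0. ] 8.435225854929127 [ 0.7  0.6 -1.1]
```

View pics/w6.png

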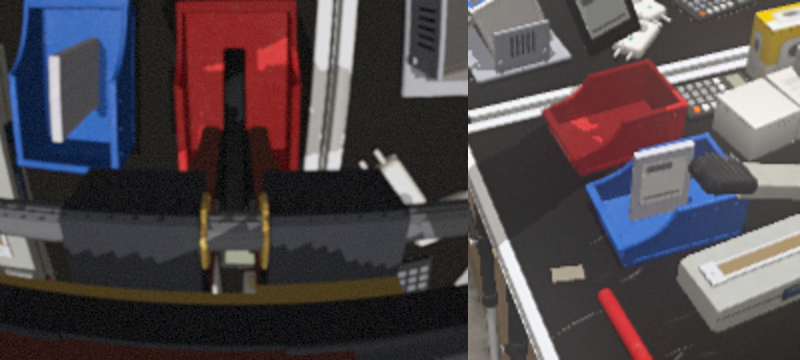

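The black drive is held and centred over the red bin (x=235 within 178–300), and the silver drive still stands in the blue bin. I repeat the same lowering.

apply_moves(targets=[{"tx":0,"ty":0,"tz":-0.03,"spin":0},{"tx":0,"ty":0,"tz":-0.07,"spin":0},{"tx":0,"ty":0,"tz":-0.1,"spin":0},{"tx":0,"ty":0,"tz":-0.115,"spin":0},{"tx":0,"ty":0,"tz":-0.126,"spin":0},{"tx":0,"ty":0,"tz":-0.134,"spin":0},{"tx":0,"ty":0,"tz":-0.138,"spin":0},{"tx":0,"ty":0,"tz":-0.14,"spin":0}])

```text
t: 22.95
ee_pos: [594.1, -57.9, 96.4]
orientation: [0.752, 3.048, 0.001]
ft_force: [-1.3, -0.0, 14.4]
width: 8.7
grasp_force: 30.0
```

apply_moves(targets=[{"tx":0.0026,"ty":-0.0014,"tz":-0.0007,"spin":0},{"tx":0.0053,"ty":-0.0028,"tz":-0.0014,"spin":0},{"tx":0.008,"ty":-0.0042,"tz":-0.002,"spin":0},{"tx":0.0106,"ty":-0.0056,"tz":-0.0026,"spin":0},{"tx":0.0133,"ty":-0.007,"tz":-0.0032,"spin":0},{"tx":0.016,"ty":-0.0084,"tz":-0.0038,"spin":0},{"tx":0.0177,"ty":-0.0093,"tz":-0.0044,"spin":0},{"tx":0.0177,"ty":-0.0093,"tz":-0.0044,"spin":0}])

```text
t: 23.75
ee_pos: [611.8, -67.5, 92.3]
orientation: [0.753, 3.047, 0.0]
ft_force: [-1.2, -0.6, 6.6]
width: 8.9
grasp_force: 30.0
```

apply_moves(targets=[{"tx":0.002,"ty":-0.0011,"tz":-0.0012,"spin":0},{"tx":0.0041,"ty":-0.0022,"tz":-0.0022,"spin":0},{"tx":0.0062,"ty":-0.0033,"tz":-0.0032,"spin":0},{"tx":0.0083,"ty":-0.0044,"tz":-0.0042,"spin":0},{"tx":0.0104,"ty":-0.0055,"tz":-0.0052,"spin":0},{"tx":0.0125,"ty":-0.0066,"tz":-0.0062,"spin":0},{"tx":0.0148,"ty":-0.0078,"tz":-0.0075,"spin":0},{"tx":0.0148,"ty":-0.0078,"tz":-0.0075,"spin":0}])

```text
t: 24.55
ee_pos: [626.7, -75.2, 85.7]
orientation: [0.753, 3.047, 0.001]
ft_force: [-3.4, 0.6, 12.9]
width: 9.0
grasp_force: 30.0
```

Same numbers as for the silver drive. I release, rise and step away.

apply_moves(targets=[{"tx":0,"ty":0,"tz":0.001,"spin":0},{"tx":0,"ty":0,"tz":0.001,"spin":0},{"tx":0,"ty":0,"tz":0.001,"spin":0},{"tx":0,"ty":0,"tz":0.001,"spin":0},{"tx":0,"ty":0,"tz":0.001,"spin":0},{"tx":0,"ty":0,"tz":0.03,"spin":0},{"tx":0,"ty":0,"tz":0.08,"spin":0},{"tx":0,"ty":0,"tz":0.13,"spin":0}], gripper=0)

```text
t: 25.35
ee_pos: [624.4, -74.9, 213.5]
orientation: [-0.752, -3.047, 0.0]
ft_force: [0.8, 0.2, 0.7]
width: 44.0
grasp_force: 0.0
```

apply_moves(targets=[{"tx":0,"ty":0,"tz":0.03,"spin":0},{"tx":0,"ty":0.03,"tz":0.05,"spin":0},{"tx":-0.03,"ty":0.06,"tz":0.05,"spin":0},{"tx":-0.05,"ty":0.1,"tz":0.05,"spin":0},{"tx":-0.05,"ty":0.1,"tz":0.05,"spin":0},{"tx":-0.05,"ty":0.1,"tz":0.05,"spin":0},{"tx":-0.05,"ty":0.1,"tz":0.05,"spin":0},{"tx":-0.05,"ty":0.1,"tz":0.05,"spin":0}])

```text
t: 26.15
ee_pos: [575.9, 24.1, 262.9]
orientation: [0.755, 3.049, -0.0]
ft_force: [-0.3, 0.5, 0.4]
width: 44.1
grasp_force: 0.0
```

```bash
python3 w3.py pics/w7.png
```

```text
26.25 [575.6  24.2 262.8] [-0.8 -3.   0. ] 44.39100781706789 [ 0.7 -0.8 -0. ]
```

View pics/w7.png

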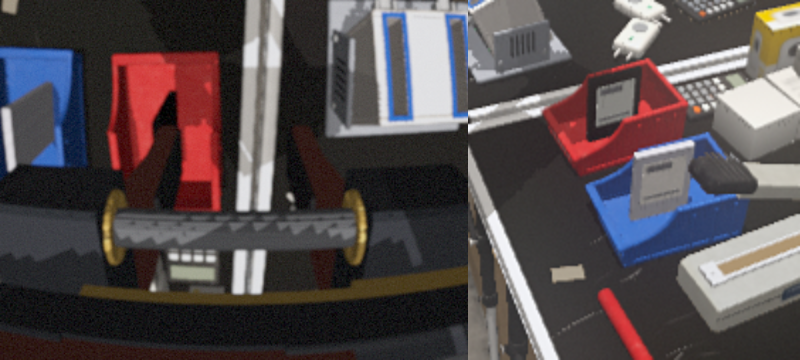

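Both drives stand in their own bins (black at (612, 100), silver at (660, 180)), and the marker is where it was.

```bash
python3 -c "
from h import *;print(ctrl.close_job())"
```

```text
the job is handed in; nothing more can be done
None
```

I handed the job in at about 26 s: the silver drive stands in the blue bin and the black drive in the red bin, both lowered to the floor while held; the orange drive's lever was never touched, the marker looks unmoved, and no verdict came back.

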